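Take the toy ferry apart onto its drawings

ROBOT

A 6-joint arm with a two-finger parallel gripper is mounted at the origin on the work surface. World frame = base frame: x ahead of the robot, y to its left, z up, the work surface at z = 0. Lengths are in m, angles in rad, forces in N, time in s.
With the tool pointing down it reaches from about 0.25 to 0.775 m from the base axis. Payload 4 kg.
Tool frame: the origin (TCP) lies at the very end of the fingers, on their centre line; the grasp point (between the pads) lies 19 mm behind it (tcp_to_grasp is the distance from the TCP to the grasp point, in m); z points along the fingers, x is the direction in which the jaws open and shut, and the axes are right-handed (so a half turn about z gives the same grasp; the last joint's range is limited). The gripper opens to 94 mm and grips with 3 to 60 N. Pads are 16 mm wide; open, the fingers measure 119 mm over their backs; the gripper's body (75 mm by 177 mm) begins 78 mm behind the grasp point.
Start: joints at [1.026, 0.087, 1.371, -0, 1.684, -0.103], TCP at [0.235, 0.497, 0.174] pointing down, gripper open.
Joint ranges: [-3.1, 3.1], [-0.76, 2.03], [0.27, 2.55], [-1.08, 4.22], [0.17, 2.65], [-2.57, 2.57]. Speed limits (rad/s): [2.79, 2.79, 3.14, 3.14, 3.14, 3.14].

INTERFACE

Orientations are given as a rotation vector (axis times angle).
In Python, from rig import * gives the robot as it stands.
- The arm moves only by the tool play_rows, never from a script. Its argument "increments" is a list that holds one entry, the list of rows, each a list of 7 numbers: the turn, a rotation vector about the world's x, y, z in rad, then the shift along the world's x, y, z in m, then the closure, from -1 (fully open) to 1 (shut), so that 0 is half open. In form: [[[rx, ry, rz, x, y, z, gripper], ...]]. A call has exactly 5 rows; each row is the pose to reach, as a shift and turn from the pose commanded when the call began; what a row does not reach only later rows make up. A row lasts 1/8 s, in which the tool goes at most 62.5 mm and 10.7 degrees, less where a joint would pass 70% of its speed; a pose out of reach is approached as far as the arm can. A call with a gripper value outside its range is refused whole. The fingers move at their own pace and stop on an object; the grip force is fixed at half the most. Time passes only in rows, so rows that repeat a pose let the fingers close, or fill a call up. It gives the time, the measured TCP pose, the force and the opening at its end, in the units of the state.
- get_obs(): the state, without advancing time (a new reading comes with each control period).
- camera(name): name is "side" or "top" or "wrist"; returns a dict with "img" (384x512x3 uint8, red, green, blue), "range_z" (384x512 float32, m along the optical axis (not along the pixel's ray), 0 where there is no reading), "mtx" (3x3 intrinsics, pixels), "k1" (the pictures are not rectified: a ray, as slopes to the right and down, at radius r is drawn at 1 + k1 r^2 times it, then the intrinsics apply), "eye" and "rotation" of the camera in the world. Camera axes: x right, y up, looking along -z (the intrinsics and any distortion apply to the point x, -y, -z); pixel columns grow to the right and rows downward; lengths in m; the calibration is good to about 2 mm. A picture is of the moment at which its call begins.
- sign_off(): hands the job in, once; it reports no verdict.
The state is a dict: "time": time; "qpos": joint angles; "joint_vel": joint speeds; "joint_efforts": joint torques, N m; "ee_pos": TCP position; "tool_rot": TCP orientation; "contact_force": force on the tool from outside, world axes, zero at the start; "wrist_torque": the same for the moment, N m; "width": finger opening in m.
Only numpy, scipy, OpenCV 4.12 (cv2) and the standard library are available. Lean on these libraries where they do the work, as an engineer would, in place of code of your own. Each camera call takes 0.05 s, during which the arm holds its last target. There are 200 camera calls.

TASK

The dry-stacked wooden toy ferry has to come apart so that its parts can be marked out for drilling. From the top down, one part at a time, lift each part off and set it straight down flat on the drawing with its own outline, centred and turned to fit the outline, and leave the four of them lying there. The drawing with the large circle is for a part not made yet and stays empty; do not knock over the glue jar.

Things in the scene. Friction and masses are not known exactly. Their poses are not given: they have to be found in the camera images.
- funnel: The ferry's funnel: pale wooden upright cylinder with a dark spot on top, diameter 32 mm, 36 mm tall, about 20 g; the topmost of the stack, standing loose on the wheelhouse. Origin: centre of its underside, z up along its axis.
- house: The wheelhouse: plain rectangular dark wooden block, 38 mm (its x) by 60 mm (its y), 30 mm tall, about 40 g; lies loose on the deckhouse, under the funnel. Origin: centre of its underside, z up. Either way round is the same.
- deck: The deckhouse: pale wooden oblong with half-round ends, 54 mm wide (its x), 100 mm long (its y), 26 mm tall, about 65 g; lies loose on the hull, under the wheelhouse. Origin: centre of its underside, z up. The middle 46 mm of its sides are straight. Either way round is the same.
- hull: The hull, lowest of the stack, loose on the bench: dark wooden slab 66 mm wide (its x), 156 mm long (its y), 24 mm tall, about 110 g, with parallel straight sides over the middle 90 mm and a 90-degree point at both ends. Origin: centre of its underside, z up. Either way round is the same.
- card_funnel: Fixed stiff card, 4 mm thick (origin: centre of its underside, under the centre of the drawing; drawing surface at z = 4 mm), white paper top, lying flat on the bench at any place and turned a little. 90 x 100 mm, with the small drawn circle, 36 mm across: the funnel's place.
- card_house: Fixed stiff card, 4 mm thick (origin: centre of its underside, under the centre of the drawing; drawing surface at z = 4 mm), white paper top, lying flat on the bench at any place and turned a little. 90 x 100 mm, with a drawn rectangle, 42 mm (its x) by 64 mm (its y): the wheelhouse's place, long sides along y.
- card_deck: Fixed stiff card, 4 mm thick (origin: centre of its underside, under the centre of the drawing; drawing surface at z = 4 mm), white paper top, lying flat on the bench at any place and turned a little. 90 x 120 mm, with a drawn oblong with half-round ends, 58 mm (its x) by 104 mm (its y): the deckhouse's place, long axis along y.
- card_hull: Fixed stiff card, 4 mm thick (origin: centre of its underside, under the centre of the drawing; drawing surface at z = 4 mm), white paper top, lying flat on the bench at any place and turned a little. 96 x 184 mm, with a drawn hull pointed at both ends, 72 mm wide (its x), about 163 mm long (its y): the hull's place, points along y.
- card_spare: Fixed stiff card, 4 mm thick (origin: centre of its underside, under the centre of the drawing; drawing surface at z = 4 mm), white paper top, lying flat on the bench at any place and turned a little. 90 x 100 mm, with a large drawn circle, 70 mm across: for a part that is not here; stays empty.
- glue: Glue jar standing loose among the cards, diameter 54 mm, 65 mm tall, orange cap. Origin: centre of its underside, z up. Only to be avoided.
Things that resemble listed ones, but are neither listed nor needed, are in the scene too. Leave any green or turquoise look-alike of the hull alone.

How it is judged:
By the outcome, as a careful person would: the job done as asked, in the order asked, and still so for the second after the job is handed in, with the robot touching nothing.
It also fails if it takes over 120 s, if anything falls off the work surface, if the arm or the gripper's body presses on something with over 40 N, if the wrist force passes 120 N, or if a joint passes its speed limit or range.

## Working session

There is one attempt and no reset: what is moved stays moved. The work goes in short steps, Python scripts to look and compute and a tool call to move; the robot and the scene stay as the last step left them, time stands still between calls to the robot, and variables do not carry over. Pictures are saved under pics/ and viewed, about 12 in all and at most 16, crops included, and the job is handed in when it is done.

Besides the shell and the picture viewer there is one more tool, called as name([rows], argument=value, ...), one row to a line, values as JSON. play_rows: Moves the arm, as the interface text tells. Its arguments: {"type":"object","properties":{"increments":{"type":"array","items":{"type":"array","items":{"type":"array","items":{"type":"number"}}}}},"required":["increments"]}

```bash
ls; mkdir -p pics; cat > h.py <<'E'
from rig import *
import numpy as np, cv2
def snap(n,f=None):
    c=camera(n); 
    if f: cv2.imwrite('pics/'+f,c['img'][:,:,::-1])
    return c
def rays(c,uv):
    uv=np.asarray(uv,float).reshape(-1,1,2)
    p=cv2.undistortPoints(uv,c['mtx'],np.array([c['k1'],0,0,0,0.])) .reshape(-1,2)
    d=np.c_[p[:,0],-p[:,1],-np.ones(len(p))]
    return d@np.asarray(c['rotation']).T
def onplane(c,uv,z):
    d=rays(c,uv); e=np.asarray(c['eye']); return e+d*((z-e[2])/d[:,2])[:,None]
def bydepth(c,uv):
    uv=np.asarray(uv).reshape(-1,2); d=rays(c,uv)
    r=np.array([c['range_z'][int(round(v)),int(round(u))] for u,v in uv]); return np.asarray(c['eye'])+d*r[:,None]
E
python3 - <<'E'
from h import *
o=get_obs(); print(o)
for n in('top','side','wrist'):
    c=snap(n,n+'0.png'); print(n,c['mtx'].tolist(),c['k1'],c['eye'],c['rotation'],(c['range_z']>0).mean())
E
```

```text
pics
{'time': 0.0, 'qpos': array([ 1.02587815e+00,  8.79839469e-02,  1.37223616e+00,  2.32658470e-05,
        1.68358054e+00, -1.03097003e-01]), 'joint_vel': array([-0.00069942,  0.0006241 , -0.00014057, -0.00011285,  0.0004861 ,
       -0.00040038]), 'joint_efforts': array([-9.49147261e-05, -3.40203524e+01, -3.02418852e+01,  7.18273013e-02,
        3.33890808e-02, -1.61537514e-04]), 'ee_pos': array([0.23485189, 0.49666823, 0.17309761]), 'tool_rot': array([ 2.65339844,  1.68018634, -0.00312085]), 'contact_force': array([-0.40331403, -0.36512968, -0.25421873]), 'wrist_torque': array([-0.00090641,  0.0433066 ,  0.04052358]), 'width': 0.09375788816473693}
top [[425.4078783411401, 0.0, 248.1872563950605], [0.0, 425.4078783411401, 191.64319520935007], [0.0, 0.0, 1.0]] -0.003952378869238784 [0.34716344 0.06669638 1.14715965] [ 0.10884366 -0.11294252 -1.55440481] 0.9960072835286459
side [[491.8631637471586, 0.0, 250.34706910254582], [0.0, 491.8631637471586, 183.8321118930064], [0.0, 0.0, 1.0]] -0.18818975419659595 [-0.00394775  0.89180167  1.23387492] [ 0.23910342 -0.88182349 -2.43799132] 0.9957834879557291
wrist [[268.0078456521702, 0.0, 255.95131974061013], [0.0, 268.0078456521702, 197.54760588911049], [0.0, 0.0, 1.0]] -0.061047244490949275 [0.17361661 0.52554397 0.38254137] [-0.21044227 -0.12991983  1.12407713] 0.9567057291666666
```

```bash
sed -i "s/np.asarray(c\['rotation'\])/cv2.Rodrigues(np.array(c['rotation'],float))[0]/" h.py
```

```text
(no output)
```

View pics/top0.png

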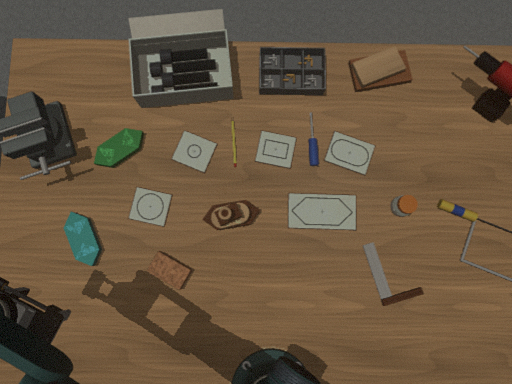

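View pics/side0.png

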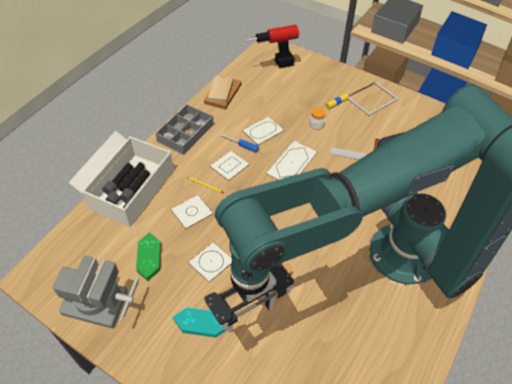

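```bash
cat >> h.py <<'E'
def rect(P):
    # P: Nx2 metres -> centre, (short,long), angle of long axis (rad, world, mod pi)
    (cx,cy),(w,h),a=cv2.minAreaRect((np.asarray(P)[:,:2]*1000).astype(np.float32))
    if w>h: L,S,a=w,h,a
    else: L,S,a=h,w,a+90
    a=(a+90)%180-90
    return np.array([cx,cy])/1000,(round(S,1),round(L,1)),a
def cards(c,z=0.004,lo=130,amin=300):
    im=c['img'].astype(int); m=((im.min(2)>lo)&(im.max(2)-im.min(2)<45)).astype(np.uint8)
    cs,_=cv2.findContours(m,cv2.RETR_EXTERNAL,cv2.CHAIN_APPROX_NONE)
    return [(k.reshape(-1,2).mean(0).round(),rect(onplane(c,k.reshape(-1,2),z))) for k in cs if cv2.contourArea(k)>amin]
E
python3 - <<'E'
from h import *
c=snap('top')
for k in cards(c): print(k)
for n,p in dict(funnel=(225,211),house=(238,208),deck=(216,216),hull=(253,214),bench=(230,250),jar=(402,205)).items(): print(n,bydepth(c,[p]).round(4))
im=c['img']; cv2.imwrite('pics/top0c.png',cv2.resize(im[185:245,190:270,::-1],None,fx=8,fy=8,interpolation=cv2.INTER_CUBIC))
E
```

```text
(array([330., 212.]), (array([ 0.46009619, -0.13380005]), (65.0, 148.5), -89.2293951511383))
(array([150., 207.]), (array([0.46656946, 0.33046826]), (60.2, 62.0), -13.164596557617188))
(array([350., 152.]), (array([ 0.62263647, -0.21206876]), (50.5, 94.4), 70.2416763305664))
(array([196., 151.]), (array([0.62126819, 0.21653709]), (82.7, 92.0), 67.95018005371094))
funnel [[0.4456 0.1207 0.1169]]
house [[0.4568 0.0899 0.0841]]
deck [[0.4386 0.147  0.0521]]
hull [[0.4475 0.0513 0.0245]]
bench [[0.3524 0.1112 0.0012]]
jar [[ 0.472  -0.3291  0.0665]]
```

View pics/top0c.png

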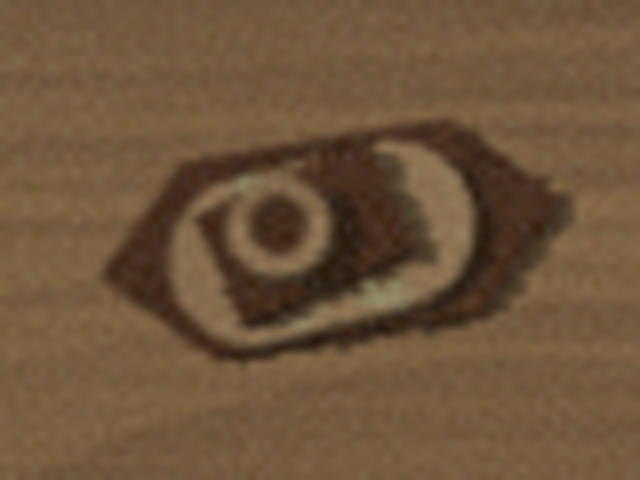

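Stack, cards, jar located (top view: stack ~(230,215), small-circle card (194,151), rectangle (276,149), oblong (350,152), hull drawing (322,211), large circle (150,206)). Moving over the stack for a closer look.

play_rows([
  [[0,0,-0.1,0.02,-0.04,0.04,-1],[0,0,-0.2,0.04,-0.08,0.08,-1],[0,0,-0.3,0.07,-0.13,0.11,-1],[0,0,-0.4,0.09,-0.17,0.13,-1],[0,0,-0.5,0.11,-0.21,0.14,-1]],
])

```text
time: 0.82
ee_pos: [0.346, 0.2859, 0.3159]
tool_rot: [-2.989, -0.966, -0.004]
contact_force: [-0.1, -0.2, -0.1]
width: 0.0941
```

play_rows([
  [[0,0,-0.12,0.025,-0.045,0,-1],[0,0,-0.24,0.05,-0.09,0,-1],[0,0,-0.36,0.075,-0.13,0,-1],[0,0,-0.47,0.1,-0.17,0,-1],[0,0,-0.47,0.1,-0.17,0,-1]],
])

```text
time: 1.45
ee_pos: [0.4461, 0.1149, 0.3133]
tool_rot: [3.132, 0.241, -0.003]
contact_force: [0.0, -0.0, -0.5]
width: 0.0939
```

```bash
python3 - <<'E'
from h import *
o=get_obs(); print(o['time'],o['ee_pos'],o['tool_rot'],o['qpos'])
c=snap('wrist','w1.png'); print(c['eye'])
E
```

```text
1.45 [0.4460875  0.11487148 0.31330161] [ 3.13176912e+00  2.41456301e-01 -2.80529805e-03] [ 1.29211999e-01 -9.57805561e-02  1.27914522e+00 -4.69104221e-04
  1.96003930e+00 -2.48592033e-02]
[0.43539144 0.18113158 0.52257333]
```

View pics/w1.png

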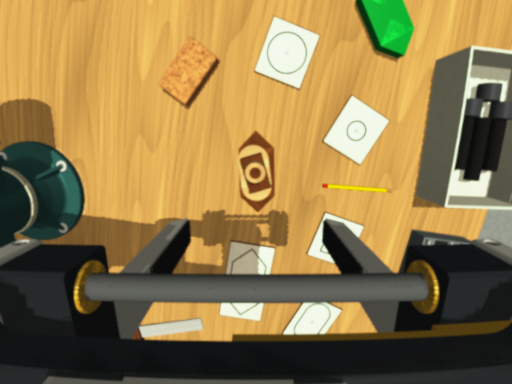

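w1.png: stack at (257,170), hull point (257,132), funnel card (356,130), house card (336,238), all clear. Lower for a finer look at the stack, then over the funnel card.

play_rows([
  [[0,0,0,0,0,-0.05,-1],[0,0,0,0,0,-0.1,-1],[0,0,0,0,0,-0.11,-1],[0,0,0,0,0,-0.11,-1],[0,0,0,0,0,-0.11,-1]],
])

```text
time: 2.12
ee_pos: [0.4466, 0.1178, 0.2073]
tool_rot: [-3.131, -0.251, -0.008]
contact_force: [0.6, 0.4, 0.6]
width: 0.0939
```

```bash
cat >> h.py <<'E'
import pickle
def save(n):
    c=snap('wrist',n+'.png'); c['obs']=get_obs(); pickle.dump(c,open(n+'.pkl','wb')); return c
E
python3 - <<'E'
from h import *
c=save('st'); print(c['obs']['ee_pos'],c['eye'])
for k in cards(c,amin=800): print(k)
cv2.imwrite('pics/st_c.png',cv2.resize(c['img'][90:290,160:360,::-1],None,fx=3,fy=3,interpolation=cv2.INTER_CUBIC))
E
```

```text
[0.44657874 0.1177219  0.2071755 ] [0.43400089 0.18373238 0.41657676]
(array([239., 320.]), (array([ 0.46050607, -0.14684184]), (80.1, 106.3), 9.1472749710083))
(array([378., 132.]), (array([0.62034174, 0.21590482]), (87.2, 97.4), 68.28267669677734))
(array([294.,  35.]), (array([0.46665375, 0.32954248]), (86.8, 97.6), 78.05326843261719))
```

View pics/st_c.png

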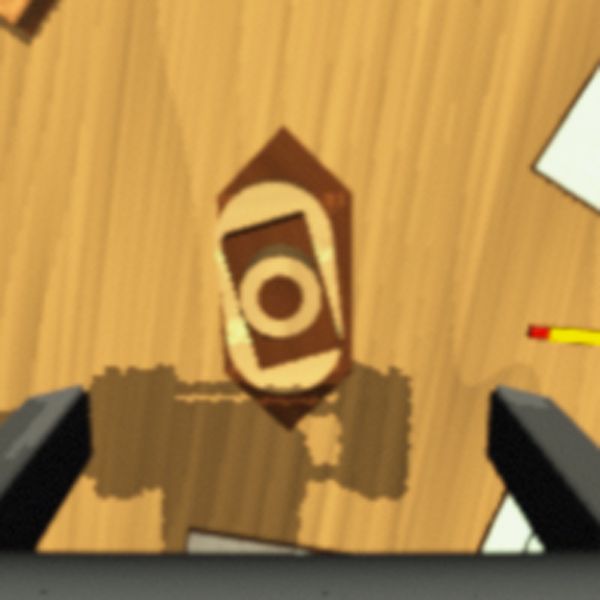

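play_rows([
  [[0,0,0,0.06,0.03,0,-1],[0,0,0,0.11,0.06,0,-1],[0,0,0,0.16,0.09,0,-1],[0,0,0,0.175,0.1,0,-1],[0,0,0,0.175,0.1,0,-1]],
])

```text
time: 2.8
ee_pos: [0.6215, 0.218, 0.2044]
tool_rot: [-3.131, -0.251, -0.001]
contact_force: [0.0, 0.8, 0.6]
width: 0.0939
```

```bash
python3 - <<'E'
from h import *
c=save('cf'); print(c['obs']['ee_pos'],c['eye'])
for k in cards(c,amin=800): print(k)
E
```

```text
[0.62075814 0.21741286 0.2051161 ] [0.60988179 0.2839993  0.41373991]
(array([154., 326.]), (array([ 0.47525906, -0.08055269]), (65.5, 75.5), 88.52151489257812))
(array([239., 314.]), (array([ 0.62708649, -0.02240544]), (66.1, 86.6), -10.688308715820312))
(array([256., 178.]), (array([0.62093011, 0.21602003]), (87.1, 97.2), 68.15421295166016))
(array([164.,  86.]), (array([0.46708282, 0.32977078]), (87.5, 97.3), 78.0062026977539))
(array([440., 142.]), (array([0.89064197, 0.31104773]), (268.7, 397.1), -70.10555839538574))
```

play_rows([
  [[0,0,0,0,-0.06,0,-1],[0,0,-0.05,0,-0.11,0,-1],[0,0,-0.1,0,-0.16,0,-1],[0,0,-0.15,0,-0.2,0,-1],[0,0,-0.15,0,-0.2,0,-1]],
])

```text
time: 3.48
ee_pos: [0.6194, 0.0138, 0.2063]
tool_rot: [3.141, 0.006, 0.004]
contact_force: [-0.2, 0.7, 0.2]
width: 0.0937
```

```bash
python3 - <<'E'
from h import *
c=save('ch'); print(c['obs']['ee_pos'],c['eye'])
for k in cards(c,amin=800): print(k)
E
```

```text
[0.61956073 0.01577275 0.2060828 ] [0.61786923 0.08095943 0.41548807]
(array([255., 316.]), (array([ 0.61609631, -0.23092314]), (74.1, 87.1), -18.954673767089844))
(array([152., 226.]), (array([ 0.46206058, -0.07694321]), (68.5, 92.9), 0.375153124332428))
(array([263., 189.]), (array([ 0.63015692, -0.00726266]), (86.9, 97.4), 79.03973388671875))
(array([460., 107.]), (array([0.92991968, 0.08044745]), (208.9, 418.6), -78.97839641571045))
(array([258.,  37.]), (array([0.62104742, 0.21610689]), (87.1, 97.5), 68.19095611572266))
```

play_rows([
  [[0,0,-0.05,0,-0.06,0,-1],[0,0,-0.1,0,-0.11,0,-1],[0,0,-0.15,0,-0.16,0,-1],[0,0,-0.2,0,-0.22,0,-1],[0,0,-0.2,0,-0.22,0,-1]],
])

```text
time: 4.15
ee_pos: [0.6196, -0.2055, 0.2043]
tool_rot: [3.126, -0.306, 0.0]
contact_force: [-0.0, 0.4, -0.7]
width: 0.0943
```

```bash
python3 - <<'E'
from h import *
c=save('cd'); print(c['obs']['ee_pos'],c['eye'])
for k in cards(c,amin=800): print(k)
E
```

```text
[ 0.6199341  -0.20316215  0.20459768] [ 0.63180525 -0.13975948  0.41358103]
(array([260., 179.]), (array([ 0.62335638, -0.21097878]), (87.2, 117.3), 70.58599090576172))
(array([146., 149.]), (array([ 0.46083633, -0.1335354 ]), (93.4, 181.1), 89.08771514892578))
(array([237.,  39.]), (array([ 0.6297923 , -0.00766637]), (86.3, 97.2), 78.88307189941406))
(array([486., 122.]), (array([ 0.99040649, -0.20793091]), (95.7, 403.0), 89.5934829711914))
```

play_rows([
  [[0,0,0.05,-0.05,0.02,0,-1],[0,0,0.1,-0.1,0.04,0,-1],[0,0,0.15,-0.15,0.06,0,-1],[0,0,0.2,-0.16,0.08,0,-1],[0,0,0.2,-0.16,0.08,0,-1]],
])

```text
time: 4.82
ee_pos: [0.4606, -0.1205, 0.2056]
tool_rot: [3.141, 0.02, 0.005]
contact_force: [0.2, 0.7, 0.4]
width: 0.0941
```

```bash
python3 - <<'E'
from h import *
c=save('cl'); print(c['obs']['ee_pos'],c['eye'])
for k in cards(c,amin=800): print(k)
M=np.vstack([np.hstack([cv2.imread(f'pics/{a}.png') for a in r]) for r in (('cf','ch'),('cd','cl'))])
cv2.imwrite('pics/mont.png',cv2.resize(M,(800,600),interpolation=cv2.INTER_AREA))
E
```

```text
[ 0.46113684 -0.12155216  0.20514809] [ 0.45827241 -0.05349607  0.41482252]
(array([363., 219.]), (array([ 0.62976752, -0.19187823]), (75.0, 86.8), -19.409103393554688))
(array([256., 195.]), (array([ 0.46103571, -0.1334814 ]), (91.9, 179.7), 89.36691284179688))
(array([371., 104.]), (array([ 0.62971289, -0.00852451]), (87.2, 97.2), 79.02642059326172))
```

View pics/mont.png

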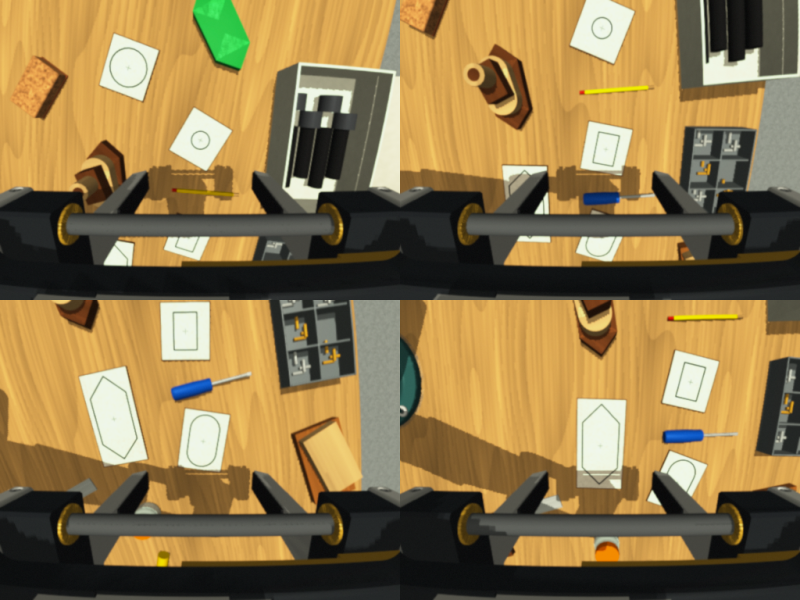

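Cards agree across views (funnel card within 0.7 mm over three views; heights consistent with 4 mm). Card poses: funnel (0.621,0.216), house (0.630,-0.0075, 79°), deck (0.6234,-0.211, 70.6°), hull (0.461,-0.1335, 89.2°). Now the stack parts.

```bash
cat >> h.py <<'E'
def cloud(c):
    v,u=np.mgrid[0:384,0:512]; d=rays(c,np.c_[u.ravel(),v.ravel()].astype(float))
    return (np.asarray(c['eye'])+d*c['range_z'].reshape(-1,1)).reshape(384,512,3)
def band(c,lo,hi,ctr,R=0.11):
    P=cloud(c); m=(P[...,2]>lo)&(P[...,2]<hi)&(np.hypot(P[...,0]-ctr[0],P[...,1]-ctr[1])<R)
    m=m.astype(np.uint8); n,l,s,_=cv2.connectedComponentsWithStats(m)
    m=l==1+s[1:,4].argmax(); Q=P[m]
    return rect(Q),np.median(Q[:,2]).round(4),Q.shape[0],Q[:,:2].mean(0).round(4)
E
python3 - <<'E'
from h import *
c=pickle.load(open('st.pkl','rb'))
for n,lo,hi in(('funnel',.108,.125),('house',.074,.087),('deck',.044,.056),('hull',.018,.03)): print(n,band(c,lo,hi,(.446,.116)))
for p in [(500,250),]: pass
for n,q in dict(cf=(256,170),ch=(263,180),cd=(260,170),cl=(256,180)).items():
    k=pickle.load(open(n+'.pkl','rb')); print(n,bydepth(k,[q]))
f=lambda P:[(x/3+160,y/3+90) for x,y in P]
t=onplane(c,f([(283,127),(291,430)]),.024); print('hull tips',t,t.mean(0),np.linalg.norm(t[0]-t[1]))
print('house',rect(onplane(c,f([(223,238),(302,212),(341,345),(258,369)]),.08)))
print('fun',onplane(c,f([(280,297)]),.116), 'tool',c['obs']['ee_pos'])
E
```

```text
funnel ((array([0.44112946, 0.12280474]), (30.9, 31.1), 8.06118392944336), np.float64(0.1149), 590, array([0.4411, 0.1229]))
house ((array([0.44263348, 0.11595725]), (38.0, 60.1), -64.6099910736084), np.float64(0.0789), 703, array([0.4431, 0.1165]))
deck ((array([0.44189243, 0.11180306]), (53.9, 99.4), -74.5417652130127), np.float64(0.0489), 1004, array([0.4397, 0.1151]))
hull ((array([0.4454455 , 0.10996902]), (64.6, 153.5), -79.88766670227051), np.float64(0.0229), 1145, array([0.4513, 0.1207]))
cf [[0.61868731 0.22963602 0.00172629]]
ch [[0.62989783 0.00982716 0.00327103]]
cd [[ 0.63180525 -0.13975948  0.41358103]]
cl [[ 0.46031288 -0.12454416  0.00251963]]
hull tips [[0.4331667  0.18522646 0.024     ]
 [0.46146808 0.0346939  0.024     ]] [0.44731739 0.10996018 0.024     ] 0.15316990566584374
house (array([0.44268546, 0.11685636]), (37.7, 60.0), -64.21494674682617)
fun [[0.44223586 0.12221889 0.116     ]] tool [0.44657874 0.1177219  0.2071755 ]
```

play_rows([
  [[0,0,0,-0.005,0.06,0,-1],[0,0,0,-0.01,0.12,0,-1],[0,0,0,-0.015,0.18,0,-1],[0,0,0,-0.0185,0.24,0,-1],[0,0,0,-0.0185,0.246,0,-1]],
])

```text
time: 5.5
ee_pos: [0.4423, 0.1269, 0.204]
tool_rot: [-3.141, -0.024, 0.0]
contact_force: [0.2, -0.3, -0.8]
width: 0.094
```

play_rows([
  [[0,0,0,0,0,-0.03,-1],[0,0,0,0,0,-0.06,-1],[0,0,0,0,0,-0.09,-1],[0,0,0,0,0,-0.116,-1],[0,0,0,0,0,-0.116,-1]],
])

```text
time: 6.12
ee_pos: [0.4408, 0.1221, 0.0858]
tool_rot: [3.14, 0.012, -0.009]
contact_force: [0.3, -0.1, -0.6]
width: 0.094
```

```bash
python3 - <<'E'
from h import *
c=save('g1'); print(c['obs']['ee_pos'],c['obs']['tool_rot'],c['obs']['contact_force'])
print(band(c,.108,.125,(.4415,.1228),.04))
E
```

```text
[0.44197336 0.12240565 0.08765866] [ 3.14088511e+00  1.21268217e-02 -3.06969934e-03] [ 0.58394853  0.2231298  -0.48741902]
((array([0.44128409, 0.12249088]), (30.9, 31.9), 47.495750427246094), np.float64(0.1149), 1516, array([0.4414, 0.1235]))
```

View pics/g1.png

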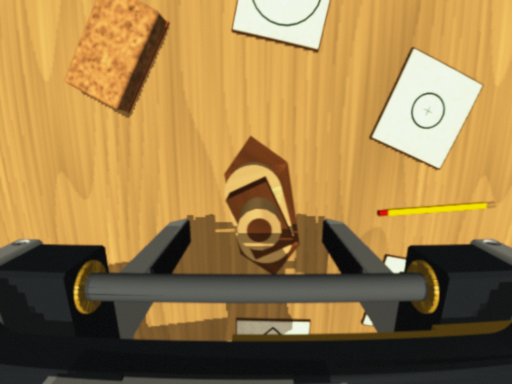

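Funnel sits centred at (258,231) between the open fingers. Close, then lift.

play_rows([
  [[0,0,0,0,0,0,1],[0,0,0,0,0,0,1],[0,0,0,0,0,0,1],[0,0,0,0,0,0,1],[0,0,0,0,0,0,1]],
])

```text
time: 6.8
ee_pos: [0.4417, 0.1232, 0.0885]
tool_rot: [-3.142, -0.014, -0.001]
contact_force: [-0.1, -0.1, -0.6]
width: 0.0471
```

play_rows([
  [[0,0,0,0,0,0.01,1],[0,0,0,0,0,0.04,1],[0,0,0,0,0,0.07,1],[0,0,0,0,0,0.09,1],[0,0,0,0,0,0.09,1]],
])

```text
time: 7.42
ee_pos: [0.4431, 0.1234, 0.1809]
tool_rot: [-3.141, -0.014, -0.008]
contact_force: [0.7, -0.6, -0.5]
width: 0.0004
```

```bash
python3 - <<'E'
from h import *
c=save('l1'); print(c['obs']['ee_pos'],c['obs']['contact_force'],c['obs']['width'])
print(band(c,.190,.215,(.4415,.1228),.04)); print(band(c,.074,.087,(.443,.116),.06))
E
```

```text
[0.44215517 0.12330698 0.17916337] [-0.72592738 -0.06930265  0.67967307] 0.0006353202583003742
((array([0.44079642, 0.13088214]), (9.4, 9.9), 56.95024108886719), np.float64(0.2135), 47, array([0.4414, 0.1306]))
((array([0.44279892, 0.11583514]), (38.2, 60.5), -64.58806228637695), np.float64(0.0788), 732, array([0.4439, 0.1198]))
```

Fingers were still closing when I lifted; nothing gripped. Check the funnel, reopen and retry with more closing time.

play_rows([
  [[0,0,0,0,0,0.02,-1],[0,0,0,0,0,0.02,-1],[0,0,0,0,0,0.02,-1],[0,0,0,0,0,0.02,-1],[0,0,0,0,0,0.02,-1]],
])

```text
time: 8.1
ee_pos: [0.4413, 0.1232, 0.1976]
tool_rot: [3.141, 0.014, -0.002]
contact_force: [0.1, 0.1, 0.0]
width: 0.0473
```

play_rows([
  [[0,0,0,0,0,0,-1],[0,0,0,0,0,0,-1],[0,0,0,0,0,0,-1],[0,0,0,0,0,0,-1],[0,0,0,0,0,0,-1]],
])

```text
time: 8.72
ee_pos: [0.4417, 0.1232, 0.1983]
tool_rot: [3.142, 0.014, 0.0]
contact_force: [0.9, -0.0, -0.3]
width: 0.0935
```

```bash
python3 - <<'E'
from h import *
c=save('l1b'); print(c['obs']['ee_pos'],c['obs']['width'])
for n,lo,hi in(('funnel',.108,.125),('house',.074,.087),('deck',.044,.056),('hull',.018,.03)): print(n,band(c,lo,hi,(.446,.116)))
E
```

```text
[0.44169643 0.12320237 0.19833411] 0.09379561669456132
funnel ((array([0.44132141, 0.12283663]), (30.5, 30.5), 0.21262678503990173), np.float64(0.1149), 616, array([0.4412, 0.1232]))
house ((array([0.44279245, 0.11609702]), (37.8, 60.0), -64.5857048034668), np.float64(0.0788), 721, array([0.4437, 0.1171]))
deck ((array([0.44189807, 0.11183353]), (54.0, 99.6), -74.18578910827637), np.float64(0.0489), 1010, array([0.4402, 0.116 ]))
hull ((array([0.44559702, 0.1104449 ]), (65.9, 154.7), -79.71716499328613), np.float64(0.0228), 1217, array([0.4519, 0.1214]))
```

play_rows([
  [[0,0,0,0,0,-0.03,-1],[0,0,0,0,0,-0.06,-1],[0,0,0,0,0,-0.09,-1],[0,0,0,0,0,-0.11,-1],[0,0,0,0,0,-0.11,-0.2]],
])

```text
time: 9.4
ee_pos: [0.4402, 0.123, 0.0865]
tool_rot: [3.141, 0.014, -0.006]
contact_force: [1.1, -0.7, 0.3]
width: 0.0875
```

play_rows([
  [[0,0,0,0,0,0,1],[0,0,0,0,0,0,1],[0,0,0,0,0,0,1],[0,0,0,0,0,0,1],[0,0,0,0,0,0,1]],
])

```text
time: 10.02
ee_pos: [0.4418, 0.1233, 0.0885]
tool_rot: [-3.142, -0.014, -0.001]
contact_force: [0.2, -0.4, -0.3]
width: 0.0372
```

play_rows([
  [[0,0,0,0,0,0,1],[0,0,0,0,0,0,1],[0,0,0,0,0,0,1],[0,0,0,0,0,0,1],[0,0,0,0,0,0,1]],
])

```text
time: 10.65
ee_pos: [0.4417, 0.1232, 0.0883]
tool_rot: [-3.142, -0.014, -0.0]
contact_force: [-0.3, 0.1, 0.1]
width: 0.0005
```

play_rows([
  [[0,0,0,0,0,0.01,1],[0,0,0,0,0,0.04,1],[0,0,0,0,0,0.07,1],[0,0,0,0,0,0.09,1],[0,0,0,0,0,0.09,1]],
])

```text
time: 11.28
ee_pos: [0.4431, 0.1234, 0.1809]
tool_rot: [-3.141, -0.014, -0.008]
contact_force: [-0.8, 0.4, -0.1]
width: 0.0003
```

```bash
python3 - <<'E'
from h import *
c=save('l1c'); print(c['obs']['ee_pos'],c['obs']['width'])
for n,lo,hi in(('funnel',.198,.215),('house',.074,.087),('deck',.044,.056)): print(n,band(c,lo,hi,(.443,.12),.07))
E
```

```text
[0.44219674 0.12329095 0.17920689] 0.0008031074537954432
funnel ((array([0.44159674, 0.13207805]), (1.9, 10.4), -1.9509963989257812), np.float64(0.2132), 32, array([0.4417, 0.1322]))
house ((array([0.4426839 , 0.11612552]), (38.1, 60.0), -64.49898529052734), np.float64(0.0788), 735, array([0.4437, 0.1202]))
deck ((array([0.4391279 , 0.12178638]), (54.0, 79.3), -74.32629680633545), np.float64(0.0489), 796, array([0.4358, 0.133 ]))
```

View pics/l1c.png

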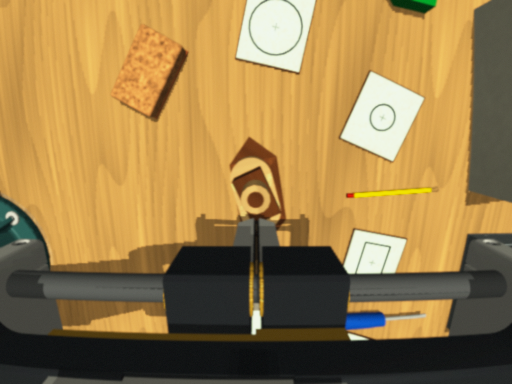

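```bash
python3 - <<'E'
from h import *
c=pickle.load(open('l1c.pkl','rb'))
print(band(c,.108,.125,(.443,.12),.07))
s=snap('side'); cv2.imwrite('pics/s2.png',cv2.resize(s['img'][170:340,130:350,::-1],None,fx=3.5,fy=3.5,interpolation=cv2.INTER_CUBIC))
P=cloud(c)[180:260:8,250:270:6]; print(P.round(3)[:,1])
E
```

```text
((array([0.44122891, 0.12269396]), (30.9, 31.0), -82.99149751663208), np.float64(0.1149), 698, array([0.4413, 0.1231]))
[[0.443 0.138 0.083]
 [0.442 0.135 0.115]
 [0.442 0.126 0.116]
 [0.443 0.117 0.115]
 [0.443 0.109 0.115]
 [0.442 0.132 0.212]
 [0.442 0.132 0.229]
 [0.442 0.131 0.241]
 [0.442 0.131 0.252]
 [0.442 0.131 0.263]]
```

View pics/s2.png

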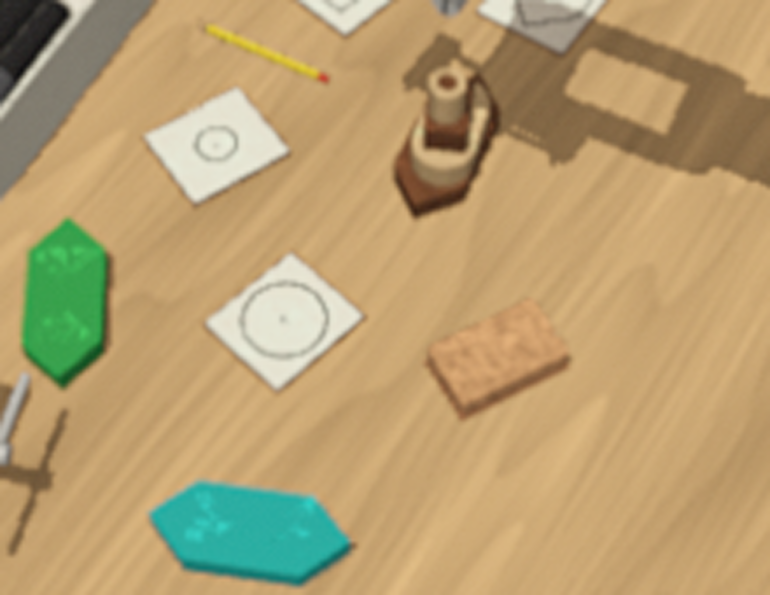

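The funnel is untouched (255,200 in l1c), and the fingertip end reads z≈0.213 while the TCP reports 0.179, so the fingers may end higher than reported. Verify with the side camera.

```bash
python3 - <<'E'
from h import *
print(get_obs()['ee_pos'])
s=snap('side'); P=cloud(s); m=(np.hypot(P[...,0]-.442,P[...,1]-.123)<.03)&(P[...,2]>.13)
Q=P[m]; i=Q[:,2].argsort()[:6]; print('side lowest',Q[i].round(4)); v,u=np.nonzero(m); j=P[m][:,2].argmin(); print(u[j],v[j])
cv2.imwrite('pics/s3.png',cv2.resize(s['img'][110:230,190:330,::-1],None,fx=5,fy=5,interpolation=cv2.INTER_CUBIC))
c=pickle.load(open('l1c.pkl','rb')); P=cloud(c); m=(np.hypot(P[...,0]-.442,P[...,1]-.123)<.03)&(P[...,2]>.13)
Q=P[m]; i=Q[:,2].argsort()[:6]; print('wrist lowest',Q[i].round(4)); print(c['eye'],c['obs']['ee_pos'])
c=pickle.load(open('st.pkl','rb')); P=cloud(c); m=(np.hypot(P[...,0]-.446,P[...,1]-.117)<.08)&(P[...,2]>.14)
Q=P[m]; i=Q[:,2].argsort()[:4]; print('open lowest',Q[i].round(4))
E
```

```text
[0.44155465 0.12319479 0.17808321]
side lowest [[0.4403 0.1299 0.2092]
 [0.4441 0.1291 0.2102]
 [0.4451 0.1329 0.2133]
 [0.4362 0.1316 0.2135]
 [0.4435 0.1304 0.216 ]
 [0.4453 0.1327 0.2172]]
258 174
wrist lowest [[0.4448 0.1324 0.2105]
 [0.4385 0.1324 0.2106]
 [0.4427 0.1312 0.2112]
 [0.4406 0.1312 0.2114]
 [0.4392 0.1327 0.2116]
 [0.4413 0.1313 0.2116]]
[0.44062829 0.19018674 0.39024748] [0.44219674 0.12329095 0.17920689]
open lowest [[0.3952 0.1186 0.2361]
 [0.4919 0.1265 0.2362]
 [0.4919 0.1259 0.2368]
 [0.399  0.1104 0.2368]]
```

View pics/s3.png

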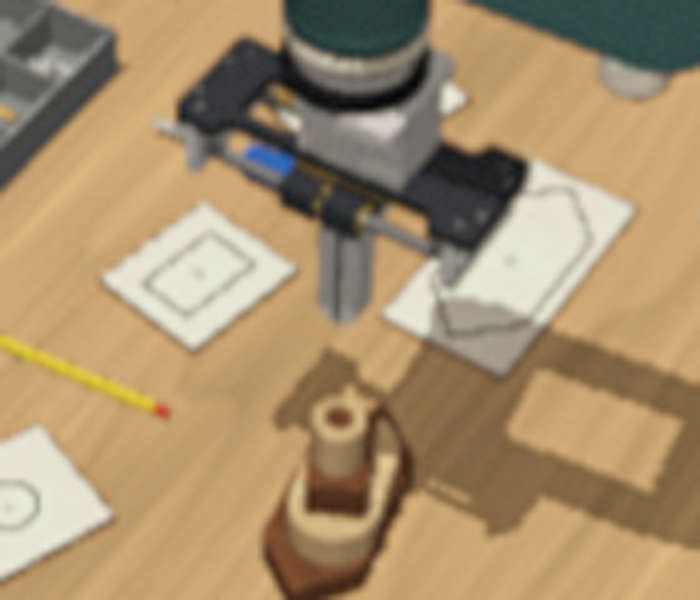

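Both cameras put the finger ends at z≈0.210 while the reported TCP is 0.178: the real tips are ~32 mm above the reported TCP. I'll use tip = TCP + 0.032 from here. Reopen and go 32 mm lower.

play_rows([
  [[0,0,0,0,0,0,-1],[0,0,0,0,0,0,-1],[0,0,0,0,0,0,-1],[0,0,0,0,0,0,-1],[0,0,0,0,0,0,-1]],
])

```text
time: 12.05
ee_pos: [0.4417, 0.1232, 0.1783]
tool_rot: [3.142, 0.014, 0.0]
contact_force: [0.2, 0.3, -0.4]
width: 0.0473
```

play_rows([
  [[0,0,0,0,0,0,-1],[0,0,0,0,0,-0.02,-1],[0,0,0,0,0,-0.04,-1],[0,0,0,0,0,-0.06,-1],[0,0,0,0,0,-0.06,-1]],
])

```text
time: 12.68
ee_pos: [0.4403, 0.123, 0.1166]
tool_rot: [3.141, 0.014, -0.006]
contact_force: [0.4, -0.1, 1.3]
width: 0.0933
```

play_rows([
  [[0,0,0,0,0,-0.02,-1],[0,0,0,0,0,-0.04,-1],[0,0,0,0,0,-0.055,-1],[0,0,0,0,0,-0.062,-1],[0,0,0,0,0,-0.062,-1]],
])

```text
time: 13.3
ee_pos: [0.4417, 0.1232, 0.0563]
tool_rot: [3.142, 0.014, -0.0]
contact_force: [0.2, -0.0, 0.6]
width: 0.0944
```

play_rows([
  [[0,0,0,0,0,0,1],[0,0,0,0,0,0,1],[0,0,0,0,0,0,1],[0,0,0,0,0,0,1],[0,0,0,0,0,0,1]],
])

```text
time: 13.92
ee_pos: [0.4417, 0.1232, 0.0563]
tool_rot: [-3.142, -0.014, -0.0]
contact_force: [0.1, -0.1, -0.3]
width: 0.0475
```

play_rows([
  [[0,0,0,0,0,0,1],[0,0,0,0,0,0,1],[0,0,0,0,0,0,1],[0,0,0,0,0,0,1],[0,0,0,0,0,0,1]],
])

```text
time: 14.55
ee_pos: [0.4417, 0.1232, 0.0563]
tool_rot: [3.142, 0.014, 0.0]
contact_force: [-0.5, -0.6, 0.7]
width: 0.0311
```

Gripped (31 mm). Lift and carry to the funnel card.

play_rows([
  [[0,0,0,0,0,0.01,1],[0,0,0,0,0,0.03,1],[0,0,0,0,0,0.05,1],[0,0,0,0,0,0.07,1],[0,0,0,0,0,0.07,1]],
])

```text
time: 15.18
ee_pos: [0.4432, 0.1235, 0.1288]
tool_rot: [-3.141, -0.014, -0.008]
contact_force: [-0.0, -0.8, -0.7]
width: 0.0313
```

play_rows([
  [[0,0,0,0.04,0.02,0,1],[0,0,0,0.09,0.045,0,1],[0,0,0,0.14,0.07,0,1],[0,0,0,0.1795,0.093,0,1],[0,0,0,0.1795,0.093,0,1]],
])

```text
time: 15.8
ee_pos: [0.6218, 0.2171, 0.1222]
tool_rot: [3.14, 0.016, -0.008]
contact_force: [-0.9, 0.6, -0.5]
width: 0.0315
```

```bash
python3 - <<'E'
from h import *
c=save('p1'); o=c['obs']; print(o['ee_pos'],o['width'],o['contact_force'])
print(band(c,.175,.195,o['ee_pos'],.03)); 
t=camera('top'); print('top',band(t,.07,.086,(.443,.116),.07),band(t,.044,.056,(.443,.116),.07))
for k in cards(c,amin=800): print(k)
E
```

```text
[0.62074142 0.21631183 0.12339935] 0.03131242934596822 [ 0.76080231  0.64583056 -0.70883529]
((array([0.62323846, 0.21707076]), (31.8, 54.0), 13.239627838134766), np.float64(0.181), 2734, array([0.6212, 0.2193]))
top ((array([0.44443082, 0.11289699]), (38.2, 54.5), -64.61295700073242), np.float64(0.0807), 321, array([0.4441, 0.1121])) ((array([0.43447397, 0.09154914]), (43.2, 79.2), -31.477127075195312), np.float64(0.0508), 226, array([0.4411, 0.0862]))
(array([263., 323.]), (array([0.63481628, 0.01716624]), (43.0, 88.1), -7.480766296386719))
(array([255., 183.]), (array([0.62075427, 0.21594359]), (87.1, 97.6), 67.81895446777344))
(array([128.,  92.]), (array([0.46694427, 0.32970065]), (87.3, 97.4), 78.08745574951172))
(array([436., 127.]), (array([0.87085468, 0.26012592]), (136.0, 294.5), -83.1541838645935))
```

play_rows([
  [[0,0,0,0,0,-0.035,1],[0,0,0,0,0,-0.07,1],[0,0,0,0,0,-0.1,1],[0,0,0,0,0,-0.125,1],[0,0,0,0,0,-0.135,1]],
])

```text
time: 16.52
ee_pos: [0.619, 0.2152, -0.0098]
tool_rot: [3.141, 0.013, -0.004]
contact_force: [0.1, 1.1, -0.2]
width: 0.0314
```

play_rows([
  [[0,0,0,0,0,-0.004,1],[0,0,0,0,0,-0.008,1],[0,0,0,0,0,-0.0105,1],[0,0,0,0,0,-0.0105,1],[0,0,0,0,0,-0.0105,1]],
])

```text
time: 17.15
ee_pos: [0.6214, 0.2163, -0.0189]
tool_rot: [-3.141, -0.014, -0.001]
contact_force: [-0.3, -0.2, -0.2]
width: 0.0315
```

play_rows([
  [[0,0,0,0,0,-0.0007,1],[0,0,0,0,0,-0.0007,1],[0,0,0,0,0,-0.0007,1],[0,0,0,0,0,-0.0007,-1],[0,0,0,0,0,-0.0007,-1]],
])

```text
time: 17.77
ee_pos: [0.621, 0.2161, -0.0201]
tool_rot: [3.141, 0.014, -0.001]
contact_force: [0.3, 0.7, -0.9]
width: 0.048
```

play_rows([
  [[0,0,0,0,0,0,-1],[0,0,0,0,0,0,-1],[0,0,0,0,0,0,-1],[0,0,0,0,0,0,-1],[0,0,0,0,0,0,-1]],
])

```text
time: 18.4
ee_pos: [0.6212, 0.2162, -0.0199]
tool_rot: [3.142, 0.014, 0.0]
contact_force: [1.0, -0.4, 0.0]
width: 0.0935
```

play_rows([
  [[0,0,0,0,0,0.03,-1],[0,0,0,0,0,0.08,-1],[0,0,0,0,0,0.13,-1],[0,0,0,0,0,0.18,-1],[0,0,0,0,0,0.18,-1]],
])

```text
time: 19.02
ee_pos: [0.6242, 0.217, 0.167]
tool_rot: [-3.139, -0.014, -0.019]
contact_force: [1.2, -0.6, -0.6]
width: 0.094
```

```bash
python3 - <<'E'
from h import *
c=save('a1'); o=c['obs']; print(o['ee_pos'],o['width'])
print(band(c,.034,.045,(.621,.216),.04))
cv2.imwrite('pics/a1c.png',cv2.resize(c['img'][110:250,170:340,::-1],None,fx=4,fy=4,interpolation=cv2.INTER_CUBIC))
E
```

```text
[0.62260173 0.21659246 0.16319037] 0.09374672661653383
((array([0.61988574, 0.21541847]), (30.4, 31.2), 42.22750473022461), np.float64(0.039), 467, array([0.6199, 0.2158]))
```

View pics/a1c.png

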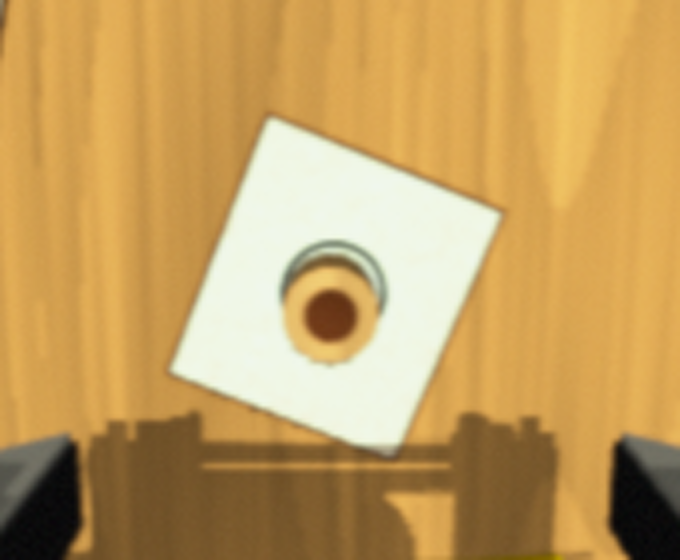

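Funnel stands inside its circle (top at (330,315) in the crop; ring visible concentric), ~1 mm off. Next the wheelhouse.

play_rows([
  [[0,0,0.1,-0.05,-0.03,0,-1],[0,0,0.2,-0.1,-0.06,0,-1],[0,0,0.3,-0.15,-0.085,0,-1],[0,0,0.4,-0.178,-0.1,0,-1],[0,0,0.435,-0.178,-0.1,0,-1]],
])

```text
time: 19.7
ee_pos: [0.441, 0.1155, 0.1583]
tool_rot: [-3.064, -0.692, 0.004]
contact_force: [0.5, -0.7, -0.3]
width: 0.0938
```

play_rows([
  [[0,0,0,0,0,0,-1],[0,0,0,0,0,0,-1],[0,0,0,0,0,0,-1],[0,0,0,0,0,0,-1],[0,0,0,0,0,0,-1]],
])

```text
time: 20.32
ee_pos: [0.4433, 0.1163, 0.16]
tool_rot: [-3.064, -0.692, 0.0]
contact_force: [-0.7, -0.0, 0.3]
width: 0.0942
```

```bash
python3 - <<'E'
from h import *
c=save('h1'); o=c['obs']; print(o['ee_pos'],o['tool_rot'],o['width'])
for n,lo,hi in(('house',.072,.087),('deck',.044,.056),('hull',.018,.03)): print(n,band(c,lo,hi,(.446,.116)))
E
```

```text
[0.44329012 0.11626836 0.16007275] [-3.06448012e+00 -6.91753923e-01 -3.96515757e-05] 0.09430351635578663
house ((array([0.44281058, 0.1159231 ]), (37.6, 60.2), -64.01099014282227), np.float64(0.0788), 1792, array([0.4426, 0.1166]))
deck ((array([0.44199594, 0.11171433]), (54.0, 99.9), -74.2553539276123), np.float64(0.0488), 1254, array([0.4366, 0.1154]))
hull ((array([0.44567953, 0.11030931]), (66.2, 153.9), -79.65880680084229), np.float64(0.0229), 1414, array([0.448 , 0.1218]))
```

play_rows([
  [[0,0,0,-0.0005,0,-0.035,-1],[0,0,0,-0.0005,0,-0.07,-1],[0,0,0,-0.0005,0,-0.1,-1],[0,0,0,-0.0005,0,-0.125,-1],[0,0,0,-0.0005,0,-0.135,-1]],
])

```text
time: 21.0
ee_pos: [0.4415, 0.116, 0.0236]
tool_rot: [-3.064, -0.692, 0.004]
contact_force: [0.7, 0.1, 0.4]
width: 0.0938
```

play_rows([
  [[0,0,0,0,0,0,0.2],[0,0,0,0,0,0,1],[0,0,0,0,0,0,1],[0,0,0,0,0,0,1],[0,0,0,0,0,0,1]],
])

```text
time: 21.62
ee_pos: [0.4429, 0.1162, 0.0254]
tool_rot: [3.064, 0.692, 0.001]
contact_force: [0.3, -0.5, -0.1]
width: 0.0473
```

play_rows([
  [[0,0,0,0,0,0,1],[0,0,0,0,0,0,1],[0,0,0,0,0,0,1],[0,0,0,0,0,0,1],[0,0,0,0,0,0,1]],
])

```text
time: 22.25
ee_pos: [0.4429, 0.1163, 0.0252]
tool_rot: [-3.064, -0.692, -0.001]
contact_force: [0.5, 0.2, 0.6]
width: 0.0374
```

play_rows([
  [[0,0,0,0,0,0.01,1],[0,0,0,0,0,0.03,1],[0,0,0,0,0,0.05,1],[0,0,0,0,0,0.07,1],[0,0,0,0,0,0.08,1]],
])

```text
time: 22.88
ee_pos: [0.4433, 0.1162, 0.1067]
tool_rot: [3.064, 0.692, 0.003]
contact_force: [-0.5, 0.6, -0.5]
width: 0.0382
```

play_rows([
  [[0,0,-0.13,0.04,-0.025,0,1],[0,0,-0.26,0.09,-0.05,0,1],[0,0,-0.39,0.14,-0.09,0,1],[0,0,-0.52,0.187,-0.124,0,1],[0,0,-0.636,0.187,-0.124,0,1]],
])

```text
time: 23.5
ee_pos: [0.6312, -0.0109, 0.1019]
tool_rot: [3.125, -0.313, -0.006]
contact_force: [-0.3, -0.3, -1.3]
width: 0.038
```

play_rows([
  [[0,0,0,0,0,-0.03,1],[0,0,0,0,0,-0.06,1],[0,0,0,0,0,-0.09,1],[0,0,0,0,0,-0.115,1],[0,0,0,0,0,-0.115,1]],
])

```text
time: 24.12
ee_pos: [0.6268, -0.0075, -0.0133]
tool_rot: [3.127, -0.301, -0.011]
contact_force: [-0.4, 0.4, -1.0]
width: 0.0379
```

```bash
python3 - <<'E'
from h import *
c=save('p2'); o=c['obs']; print(o['ee_pos'],o['tool_rot'],o['width'],o['contact_force'])
for k in cards(c,amin=800): print(k)
E
```

```text
[ 0.62856717 -0.00769802 -0.01108801] [ 3.12710684 -0.30112959 -0.00482233] 0.037668227157769095 [ 0.53224899 -0.3545687  -0.35629278]
(array([265., 191.]), (array([0.63342114, 0.00598835]), (69.2, 87.2), -11.316154479980469))
```

play_rows([
  [[0,0,0,0,0,-0.004,1],[0,0,0,0,0,-0.008,1],[0,0,0,0,0,-0.01,1],[0,0,0,0,0,-0.0105,1],[0,0,0,0,0,-0.0105,1]],
])

```text
time: 24.8
ee_pos: [0.6297, -0.0078, -0.0203]
tool_rot: [3.127, -0.301, 0.0]
contact_force: [0.6, 0.5, -0.2]
width: 0.0379
```

play_rows([
  [[0,0,0,0,0,0,1],[0,0,0,0,0,0,-1],[0,0,0,0,0,0,-1],[0,0,0,0,0,0,-1],[0,0,0,0,0,0,-1]],
])

```text
time: 25.42
ee_pos: [0.6297, -0.0078, -0.0203]
tool_rot: [3.127, -0.301, 0.0]
contact_force: [-0.5, -0.4, 0.5]
width: 0.0744
```

play_rows([
  [[0,0,0,0,0,0,-1],[0,0,0,0,0,0,-1],[0,0,0,0,0,0,-1],[0,0,0,0,0,0,-1],[0,0,0,0,0,0,-1]],
])

```text
time: 26.05
ee_pos: [0.6297, -0.0078, -0.0204]
tool_rot: [3.127, -0.301, 0.0]
contact_force: [-0.2, -0.2, 0.5]
width: 0.0938
```

play_rows([
  [[0,0,0,0,0,0.03,-1],[0,0,0,0,0,0.08,-1],[0,0,0,0,0,0.13,-1],[0,0,0,0,0,0.18,-1],[0,0,0,0,0,0.18,-1]],
])

```text
time: 26.68
ee_pos: [0.6328, -0.0081, 0.1663]
tool_rot: [3.127, -0.301, 0.019]
contact_force: [0.9, 0.2, 0.2]
width: 0.0938
```

```bash
python3 - <<'E'
from h import *
c=save('a2'); o=c['obs']; print(o['ee_pos'],o['width'])
print(band(c,.028,.04,(.63,-.0075),.06))
for k in cards(c,amin=800): print(k)
cv2.imwrite('pics/a2c.png',cv2.resize(c['img'][110:250,170:340,::-1],None,fx=4,fy=4,interpolation=cv2.INTER_CUBIC))
E
```

```text
[ 0.63114705 -0.00791859  0.16267136] 0.09415923698813844
((array([ 0.62798737, -0.0084485 ]), (37.2, 60.0), 79.22515106201172), np.float64(0.0328), 1325, array([ 0.6283, -0.0079]))
(array([174., 316.]), (array([ 0.45955191, -0.19717525]), (52.3, 93.1), -0.9040145874023438))
(array([271., 317.]), (array([ 0.61494696, -0.23397859]), (58.2, 95.7), -10.201942443847656))
(array([253., 180.]), (array([ 0.62972791, -0.00787116]), (86.5, 95.8), 78.96939086914062))
(array([460.,  84.]), (array([0.91173083, 0.00422816]), (217.2, 386.2), 89.79969024658203))
(array([212.,  26.]), (array([0.616005  , 0.20342645]), (71.8, 87.2), -21.739974975585938))
```

View pics/a2c.png

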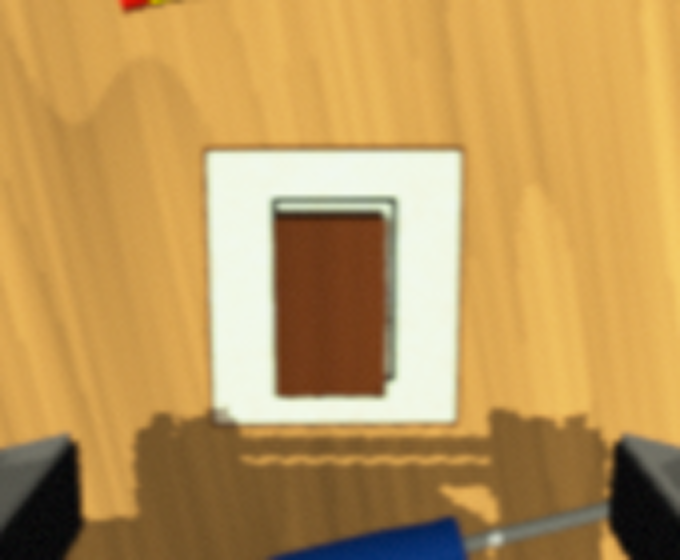

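House lies flat inside the outline in the crop; depth says ~1.5 mm off in x. A settled colour-edge check before deciding whether that needs mending.

```bash
cat >> h.py <<'E'
def fit(c,ctr,ztop,dark,R=0.075):
    # card white blob, outline (hole/line) and part contour, all by colour; returns rects
    im=c['img'].astype(int); P=onplane(c,np.stack(np.meshgrid(np.arange(512),np.arange(384)),-1).reshape(-1,2),.004).reshape(384,512,3)
    near=np.hypot(P[...,0]-ctr[0],P[...,1]-ctr[1])<R
    sat=im.max(2)-im.min(2)
    part=((sat>60)&near).astype(np.uint8) 
    n,l,s,cc=cv2.connectedComponentsWithStats(part)
    out=[]
    for i in range(1,n):
        if s[i,4]>150:
            k=max(cv2.findContours((l==i).astype(np.uint8),0,1)[0],key=len).reshape(-1,2); out.append(('part?',s[i,4],rect(onplane(c,k,ztop))))
    return out
E
python3 - <<'E'
from h import *
c=save('a2b'); print(c['obs']['ee_pos'],c['eye'])
print(band(c,.028,.04,(.63,-.0075),.06)[0])
for k in cards(c,amin=800)[:]: 
    if abs(k[1][0][1])<.03: print(k)
for k in fit(c,(.63,-.0077),.034,1,.043): print(k)
# outline line ends from crop view, left/right verticals at rows ~ mid, on card plane
g=c['img'].astype(int).sum(2)
for r in (165,172,180,188,196): print(r,g[r,228:284].tolist() if r in(180,) else '')
E
```

```text
[ 0.62980021 -0.0078289   0.15991137] [0.64194683 0.05789067 0.3720024 ]
(array([ 0.6279201, -0.0080657]), (37.3, 59.7), 79.54645538330078)
(array([255., 181.]), (array([ 0.62969873, -0.00745658]), (86.8, 94.9), 78.91610717773438))
(array([461.,  84.]), (array([0.90776709, 0.0052137 ]), (205.9, 380.6), -89.95471377670765))
('part?', np.int32(1191), (array([ 0.62914087, -0.00778527]), (34.7, 56.7), 78.28135681152344))
165 
172 
180 [720, 721, 722, 720, 721, 721, 722, 723, 722, 718, 698, 573, 344, 208, 186, 188, 194, 196, 197, 199, 196, 195, 197, 193, 188, 187, 199, 198, 198, 205, 198, 208, 206, 202, 201, 201, 206, 205, 212, 239, 314, 369, 424, 604, 701, 719, 722, 723, 725, 724, 722, 719, 718, 717, 717, 718]
188 
196
```

House is inside its outline (≈1 mm left of centre, angle 79.3° vs 79°); acceptable. The grip centre seems ~1 mm low along the jaw axis, so I'll add 1 mm there from now on. Now the deckhouse.

play_rows([
  [[0,0,0.1,-0.05,0.03,0,-1],[0,0,0.2,-0.1,0.06,0,-1],[0,0,0.3,-0.15,0.09,0,-1],[0,0,0.4,-0.187,0.1195,0,-1],[0,0,0.466,-0.187,0.1195,0,-1]],
])

```text
time: 27.4
ee_pos: [0.439, 0.1132, 0.1573]
tool_rot: [-3.11, -0.438, 0.007]
contact_force: [-0.0, 0.1, -0.6]
width: 0.0938
```

play_rows([
  [[0,0,0,0,0,0,-1],[0,0,0,0,0,0,-1],[0,0,0,0,0,0,-1],[0,0,0,0,0,0,-1],[0,0,0,0,0,0,-1]],
])

```text
time: 28.02
ee_pos: [0.4429, 0.1115, 0.1595]
tool_rot: [-3.112, -0.428, 0.0]
contact_force: [-0.2, -0.8, -0.9]
width: 0.0938
```

```bash
python3 - <<'E'
from h import *
c=save('d1'); o=c['obs']; print(o['ee_pos'],o['tool_rot'],o['width'])
for n,lo,hi in(('deck',.042,.056),('hull',.016,.03)): print(n,band(c,lo,hi,(.446,.116)))
E
```

```text
[0.442814   0.11158501 0.15958766] [-3.11222904e+00 -4.28384988e-01 -3.87117649e-05] 0.09377663142599711
deck ((array([0.4418642 , 0.11178368]), (53.7, 100.0), -73.41926383972168), np.float64(0.0489), 3143, array([0.4416, 0.1133]))
hull ((array([0.44581836, 0.10960652]), (66.1, 154.0), -79.72078895568848), np.float64(0.0229), 1456, array([0.4496, 0.1219]))
```

play_rows([
  [[0,0,0,0,0,-0.04,-1],[0,0,0,0,0,-0.08,-1],[0,0,0,0,0,-0.12,-1],[0,0,0,0,0,-0.145,-1],[0,0,0,0,0,-0.155,-1]],
])

```text
time: 28.7
ee_pos: [0.4414, 0.1115, 0.0029]
tool_rot: [-3.112, -0.429, 0.005]
contact_force: [0.2, 0.2, -0.1]
width: 0.0941
```

play_rows([
  [[0,0,0,0,0,-0.004,-1],[0,0,0,0,0,-0.0085,-1],[0,0,0,0,0,-0.0085,1],[0,0,0,0,0,-0.0085,1],[0,0,0,0,0,-0.0085,1]],
])

```text
time: 29.32
ee_pos: [0.443, 0.1118, -0.0035]
tool_rot: [-3.112, -0.429, -0.001]
contact_force: [-0.2, -0.1, 0.4]
width: 0.0673
```

play_rows([
  [[0,0,0,0,0,0,1],[0,0,0,0,0,0,1],[0,0,0,0,0,0,1],[0,0,0,0,0,0,1],[0,0,0,0,0,0,1]],
])

```text
time: 29.95
ee_pos: [0.4429, 0.1117, -0.0037]
tool_rot: [-3.112, -0.429, -0.001]
contact_force: [0.5, -0.1, 0.9]
width: 0.0539
```

play_rows([
  [[0,0,0,0,0,0.01,1],[0,0,0,0,0,0.03,1],[0,0,0,0,0,0.05,1],[0,0,0,0,0,0.08,1],[0,0,0,0,0,0.09,1]],
])

```text
time: 30.58
ee_pos: [0.4439, 0.1119, 0.0884]
tool_rot: [3.112, 0.429, 0.006]
contact_force: [0.1, 0.2, -0.3]
width: 0.0536
```

play_rows([
  [[0,0,-0.08,0.02,-0.03,0,1],[0,0,-0.16,0.045,-0.075,0,1],[0,0,-0.25,0.07,-0.12,0,1],[0,0,-0.33,0.095,-0.165,0,1],[0,0,-0.4,0.12,-0.21,0,1]],
])

```text
time: 31.2
ee_pos: [0.5628, -0.0997, 0.0852]
tool_rot: [-3.135, 0.202, 0.002]
contact_force: [-0.6, -0.4, -0.6]
width: 0.0538
```

play_rows([
  [[0,0,-0.1,0.03,-0.05,0,1],[0,0,-0.17,0.05,-0.09,0,1],[0,0,-0.213,0.061,-0.113,0,1],[0,0,-0.213,0.061,-0.113,0,1],[0,0,-0.213,0.061,-0.113,0,1]],
])

```text
time: 31.82
ee_pos: [0.623, -0.2102, 0.0853]
tool_rot: [-3.096, 0.528, 0.003]
contact_force: [-0.6, -0.5, -1.2]
width: 0.0536
```

play_rows([
  [[0,0,0,0,0,-0.03,1],[0,0,0,0,0,-0.06,1],[0,0,0,0,0,-0.09,1],[0,0,0,0,0,-0.1,1],[0,0,0,0,0,-0.1,1]],
])

```text
time: 32.45
ee_pos: [0.6232, -0.2102, -0.0141]
tool_rot: [-3.096, 0.528, 0.002]
contact_force: [-0.2, 0.4, 0.2]
width: 0.0543
```

```bash
python3 - <<'E'
from h import *
c=save('p3'); o=c['obs']; print(o['ee_pos'],o['tool_rot'],o['width'],o['contact_force'])
print(band(c,.03,.05,(.624,-.211),.07))
E
```

```text
[ 0.62414186 -0.21084118 -0.01283979] [ 3.09659832e+00 -5.28521933e-01  2.02344797e-03] 0.053860146852459934 [-0.27105832 -0.69290158 -0.373111  ]
((array([ 0.62722357, -0.19747971]), (73.0, 77.4), -20.129806518554688), np.float64(0.0385), 9454, array([ 0.6267, -0.1981]))
```

play_rows([
  [[0,0,0,0,0,-0.004,1],[0,0,0,0,0,-0.008,1],[0,0,0,0,0,-0.0095,1],[0,0,0,0,0,-0.0098,1],[0,0,0,0,0,-0.0098,1]],
])

```text
time: 33.12
ee_pos: [0.6237, -0.2114, -0.0236]
tool_rot: [3.096, -0.53, 0.0]
contact_force: [-0.1, -0.1, -0.7]
width: 0.0538
```

play_rows([
  [[0,0,0,0,0,0,1],[0,0,0,0,0,0,-1],[0,0,0,0,0,0,-1],[0,0,0,0,0,0,-1],[0,0,0,0,0,0,-1]],
])

```text
time: 33.75
ee_pos: [0.6237, -0.2113, -0.0236]
tool_rot: [3.097, -0.53, 0.0]
contact_force: [-1.5, -0.2, -0.4]
width: 0.0902
```

play_rows([
  [[0,0,0,0,0,0,-1],[0,0,0,0,0,0.03,-1],[0,0,0,0,0,0.08,-1],[0,0,0,0,0,0.13,-1],[0,0,0,0,0,0.18,-1]],
])

```text
time: 34.38
ee_pos: [0.6235, -0.2112, 0.1579]
tool_rot: [3.097, -0.53, 0.0]
contact_force: [0.3, 0.0, 0.5]
width: 0.0942
```

play_rows([
  [[0,0,0,0,0,0,-1],[0,0,0,0,0,0,-1],[0,0,0,0,0,0,-1],[0,0,0,0,0,0,-1],[0,0,0,0,0,0,-1]],
])

```text
time: 35.0
ee_pos: [0.6233, -0.2111, 0.1551]
tool_rot: [-3.096, 0.53, 0.003]
contact_force: [-0.5, 0.0, -0.5]
width: 0.0945
```

```bash
python3 - <<'E'
from h import *
c=save('a3'); o=c['obs']; print(o['ee_pos'],o['width'])
print(band(c,.022,.04,(.624,-.211),.07))
for k in cards(c,amin=800): print(k)
E
```

```text
[ 0.62344012 -0.21117643  0.15551489] 0.09388553425926789
((array([ 0.62216638, -0.21128644]), (54.0, 99.2), 71.06336975097656), np.float64(0.0289), 2879, array([ 0.6228, -0.2097]))
(array([258., 181.]), (array([ 0.62349707, -0.21201639]), (87.2, 115.4), 70.59503936767578))
(array([127., 167.]), (array([ 0.46091684, -0.13418721]), (93.5, 181.2), 88.93540954589844))
(array([496., 113.]), (array([ 0.9533075 , -0.25350067]), (72.7, 352.7), 81.28605651855469))
(array([208.,  38.]), (array([ 0.6297312 , -0.01193853]), (87.0, 90.2), 79.12846374511719))
```

Deckhouse in place (≤1.3 mm, 0.5°). Now over the hull.

play_rows([
  [[0,0,0.1,-0.025,0.05,0,-1],[0,0,0.2,-0.05,0.1,0,-1],[0,0,0.3,-0.075,0.15,0,-1],[0,0,0.4,-0.1,0.2,0,-1],[0,0,0.519,-0.125,0.24,0,-1]],
])

```text
time: 35.67
ee_pos: [0.4977, 0.0305, 0.1565]
tool_rot: [-3.128, -0.289, -0.001]
contact_force: [1.2, -0.4, 0.6]
width: 0.094
```

play_rows([
  [[0,0,0,-0.03,0.05,0,-1],[0,0,0,-0.052,0.081,0,-1],[0,0,0,-0.052,0.081,0,-1],[0,0,0,-0.052,0.081,0,-1],[0,0,0,-0.052,0.081,0,-1]],
])

```text
time: 36.3
ee_pos: [0.4473, 0.1088, 0.1562]
tool_rot: [3.129, 0.28, -0.0]
contact_force: [0.3, -0.5, 0.6]
width: 0.0939
```

```bash
python3 - <<'E'
from h import *
c=save('u1'); o=c['obs']; print(o['ee_pos'],o['tool_rot'],o['width'])
print(band(c,.014,.03,(.446,.116))); 
im=c['img'].astype(int); P=cloud(c); m=((im.sum(2)<330)&(im[...,0]-im[...,2]>30)&(np.hypot(P[...,0]-.446,P[...,1]-.11)<.1)&(P[...,2]<.03)).astype(np.uint8)
k=max(cv2.findContours(m,0,1)[0],key=cv2.contourArea).reshape(-1,2); print(rect(onplane(c,k,.024)),cv2.contourArea(k))
E
```

```text
[0.44727164 0.10875834 0.15612507] [ 3.12885884e+00  2.79607490e-01 -3.29540489e-04] 0.09398885418436397
((array([0.44567603, 0.11026144]), (66.2, 153.6), -79.79507827758789), np.float64(0.0229), 4700, array([0.4453, 0.1126]))
(array([0.4497691 , 0.08557561]), (144.0, 145.0), -35.602088928222656) 6290.5
```

play_rows([
  [[0,0,0,-0.0005,0.0015,-0.04,-1],[0,0,0,-0.0005,0.0015,-0.08,-1],[0,0,0,-0.0005,0.0015,-0.12,-1],[0,0,0,-0.0005,0.0015,-0.16,-1],[0,0,0,-0.0005,0.0015,-0.17,-1]],
])

```text
time: 36.98
ee_pos: [0.444, 0.1102, -0.0166]
tool_rot: [3.129, 0.28, -0.01]
contact_force: [-0.3, 0.1, -0.2]
width: 0.094
```

play_rows([
  [[0,0,0,0,0,-0.006,-1],[0,0,0,0,0,-0.012,-1],[0,0,0,0,0,-0.012,1],[0,0,0,0,0,-0.012,1],[0,0,0,0,0,-0.012,1]],
])

```text
time: 37.6
ee_pos: [0.4467, 0.1113, -0.025]
tool_rot: [-3.129, -0.283, -0.002]
contact_force: [-0.6, -0.5, 0.2]
width: 0.0671
```

play_rows([
  [[0,0,0,0,0,0,1],[0,0,0,0,0,0,1],[0,0,0,0,0,0,1],[0,0,0,0,0,0,1],[0,0,0,0,0,0,1]],
])

```text
time: 38.22
ee_pos: [0.4467, 0.1113, -0.0251]
tool_rot: [-3.129, -0.282, -0.002]
contact_force: [0.5, 0.2, 5.1]
width: 0.0661
```

play_rows([
  [[0,0,0,0,0,0.01,1],[0,0,0,0,0,0.02,1],[0,0,0,0,0,0.035,1],[0,0,0,0,0,0.05,1],[0,0,0,0,0,0.06,1]],
])

```text
time: 38.85
ee_pos: [0.4469, 0.1113, 0.036]
tool_rot: [-3.129, -0.282, -0.003]
contact_force: [0.7, 0.1, -1.5]
width: 0.0655
```

play_rows([
  [[0,0,-0.04,0.003,-0.03,0,1],[0,0,-0.08,0.006,-0.075,0,1],[0,0,-0.12,0.009,-0.12,0,1],[0,0,-0.16,0.012,-0.165,0,1],[0,0,-0.195,0.015,-0.2,0,1]],
])

```text
time: 39.48
ee_pos: [0.4612, -0.0906, 0.0349]
tool_rot: [3.141, -0.027, 0.001]
contact_force: [0.2, -1.1, -0.6]
width: 0.0656
```

play_rows([
  [[0,0,0,0,-0.03,0,1],[0,0,0,0,-0.044,0,1],[0,0,0,0,-0.044,-0.02,1],[0,0,0,0,-0.044,-0.04,1],[0,0,0,0,-0.044,-0.045,1]],
])

```text
time: 40.1
ee_pos: [0.46, -0.1318, -0.012]
tool_rot: [-3.14, 0.023, 0.004]
contact_force: [-0.0, 0.4, -0.6]
width: 0.0657
```

play_rows([
  [[0,0,0,0,0,0,1],[0,0,0,0,0,0,1],[0,0,0,0,0,0,1],[0,0,0,0,0,0,1],[0,0,0,0,0,0,1]],
])

```text
time: 40.72
ee_pos: [0.4613, -0.1328, -0.0105]
tool_rot: [3.141, -0.024, 0.001]
contact_force: [0.1, 0.8, -1.1]
width: 0.0659
```

Aligned; lower the last ~10.5 mm, release, retreat and check.

play_rows([
  [[0,0,0,0.0005,0,-0.004,1],[0,0,0,0.0005,0,-0.008,1],[0,0,0,0.0005,0,-0.0105,1],[0,0,0,0.0005,0,-0.0105,1],[0,0,0,0.0005,0,-0.0105,1]],
])

```text
time: 41.35
ee_pos: [0.4615, -0.1327, -0.021]
tool_rot: [-3.141, 0.024, 0.0]
contact_force: [-2.6, -0.3, 2.7]
width: 0.0654
```

play_rows([
  [[0,0,0,0,0,0,1],[0,0,0,0,0,0,-1],[0,0,0,0,0,0,-1],[0,0,0,0,0,0,-1],[0,0,0,0,0,0,-1]],
])

```text
time: 41.98
ee_pos: [0.4617, -0.1328, -0.0213]
tool_rot: [3.141, -0.024, 0.0]
contact_force: [0.2, 0.4, -0.5]
width: 0.094
```

play_rows([
  [[0,0,0,0,0,0,-1],[0,0,0,0,0,0.03,-1],[0,0,0,0,0,0.08,-1],[0,0,0,0,0,0.13,-1],[0,0,0,0,0,0.19,-1]],
])

```text
time: 42.6
ee_pos: [0.4609, -0.1325, 0.1696]
tool_rot: [-3.141, 0.024, 0.002]
contact_force: [0.6, -0.3, 0.7]
width: 0.0941
```

play_rows([
  [[0,0,0,0,0,0.05,-1],[0,0,0,0,0,0.05,-1],[0,0,0,0,0,0.05,-1],[0,0,0,0,0,0.05,-1],[0,0,0,0,0,0.05,-1]],
])

```text
time: 43.22
ee_pos: [0.4609, -0.1325, 0.217]
tool_rot: [-3.14, 0.024, 0.005]
contact_force: [0.4, -0.5, -0.0]
width: 0.094
```

```bash
python3 - <<'E'
from h import *
c=save('a4'); o=c['obs']; print(o['ee_pos'],o['width'],o['contact_force'])
print('hull',band(c,.018,.036,(.461,-.1335),.1))
for k in cards(c,amin=800): print(k)
t=snap('top'); 
for n,lo,hi,p in(('funnel',.03,.05,(.621,.216)),('house',.025,.045,(.63,-.0077)),('deck',.022,.04,(.6235,-.211)),('jar',.04,.08,(.472,-.329))): print(n,band(t,lo,hi,p,.06)[:3])
M=np.vstack([cv2.resize(c['img'][:, :, ::-1],(640,480))[60:330],cv2.resize(t['img'][115:250,100:440,::-1],(640,254),interpolation=cv2.INTER_CUBIC)]); cv2.imwrite('pics/fin.png',M)
E
```

```text
[ 0.46111084 -0.13254999  0.2173877 ] 0.09409404620255052 [ 0.54543174 -0.84473826  0.51621799]
hull ((array([ 0.45974475, -0.13362479]), (66.0, 154.9), 89.25579071044922), np.float64(0.0269), 3517, array([ 0.4598, -0.1318]))
(array([257., 175.]), (array([ 0.4602612 , -0.13388602]), (93.2, 180.5), 89.11964416503906))
(array([367.,  93.]), (array([ 0.62960632, -0.00830441]), (87.3, 97.2), 79.07754516601562))
funnel ((array([0.61996185, 0.21387735]), (30.1, 30.3), 70.04624938964844), np.float64(0.0403), 118)
house ((array([ 0.62845776, -0.00961052]), (38.9, 59.4), 79.17597198486328), np.float64(0.0346), 322)
deck ((array([ 0.64343042, -0.19059814]), (28.0, 66.4), -64.48175430297852), np.float64(0.0307), 113)
jar ((array([ 0.47140189, -0.33152222]), (23.3, 32.5), -10.9783935546875), np.float64(0.0639), 116)
```

View pics/fin.png

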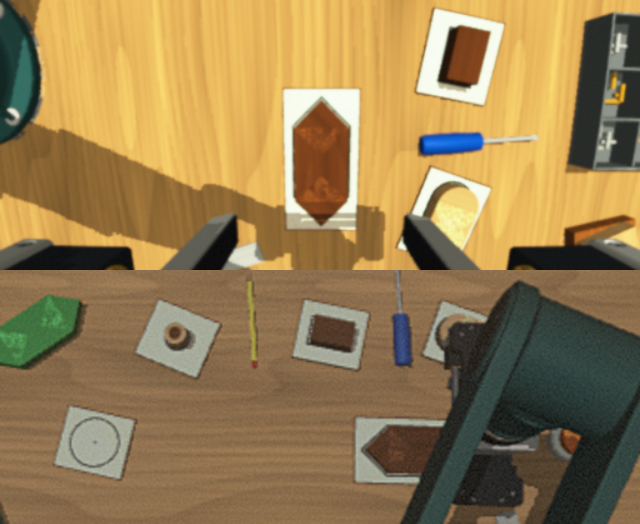

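All four parts lie on their drawings, the spare card is empty, and the jar is upright. Handing in.

```bash
python3 -c "
from rig import *
o=get_obs(); print(o['time'],o['contact_force'],abs(o['joint_vel']).max()); print(sign_off())"
```

```text
43.325 [ 0.58218267 -0.25242392  0.73679626] 0.009218631310337361
the job is handed in; nothing more can be done
None
```

I took the ferry apart from the top down: funnel, wheelhouse, deckhouse, then hull. Each part was set straight down on its own drawing and released, and the job was handed in at 43 s of robot time.

**Last checks, part centre against card centre:**

| Part | Off centre | Turn error |
|---|---|---|
| Funnel | about 1 mm (the top camera read 2 mm) | round, not applicable |
| Wheelhouse | 1–2 mm in x (readings varied) | about 0.3° |
| Deckhouse | about 1.5 mm | about 0.5° |
| Hull | about 0.6 mm | about 0.1° |

All four parts read flat at the expected heights. The large-circle card was empty, the glue jar stood in its place, and the arm was clear of everything. In the last top view the arm hid most of the deckhouse, so its figures come from the wrist camera just after it was placed.

**What failed or disagreed:**
- **Fingertip height:** two first closings on the funnel missed without touching it. The wrist and side cameras both showed the real fingertips about 32 mm above the reported TCP. I corrected for that from then on, and the third try gripped.
- **Closing time:** on the first of those tries I also lifted before the fingers had finished closing, so I allowed more time afterwards.
- **Wheelhouse offset:** I left the wheelhouse slightly off centre because it lay inside its outline. I shifted the grip by 1 mm for the two parts after it.

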